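Unhook the lantern and put it on charge

ROBOT

A 6-joint arm with a two-finger parallel gripper is mounted at the origin on the work surface. World frame = base frame: x ahead of the robot, y to its left, z up, the work surface at z = 0. Lengths are in m, angles in degrees, forces in N, time in s.
With the tool pointing down it reaches from about 0.375 to 0.9 m from the base axis. Payload 3.1 kg.
Tool frame: the origin (TCP) lies on the centre line of the jaws, within the pads' length; the fingertips stand 25 mm ahead of it and the grasp point (between the pads) lies 6 mm ahead of it; z points along the fingers, y is the line along which they close (so a half turn about z gives the same grasp; the last joint's range is limited). The gripper opens to 87 mm and grips with 3 to 60 N. Pads are 19 mm wide; open, the fingers measure 117 mm over their backs; the gripper's body (75 mm by 190 mm) begins 51 mm behind the grasp point.
Start: joints at [-76.519, 30.224, 82.088, -0, 67.689, -10.227], TCP at [0.251, -0.572, 0.248] pointing down, gripper open.
Joint ranges: [-176.69, 176.69], [-43.24, 126.21], [12.49, 139.97], [-82, 262], [0, 151.66], [-163.58, 163.58]. Speed limits (degrees/s): [159.86, 159.86, 180, 180, 180, 180].

INTERFACE

Orientations are given as a 3x3 rotation matrix whose columns are the frame's x, y, z axes.
In Python, from rig import * gives the robot as it stands.
- The arm moves only by the tool step_arm, never from a script. Its argument "steps" is a list of rows, each a list of 7 numbers: the shift along the tool's x, y, z normalised to -1 to 1, where 1 is 0.3 m, then the turn, a rotation vector about the tool's x, y, z normalised to -1 to 1, where 1 is 45 degrees, then the gripper's target within -1 to 1 (shut at 1, half-way at 0, fully open at -1). A call has 1 to 8 rows; each row is the pose to reach, as a shift and turn from the pose commanded when the call began, along the tool's axes at that moment; what a row does not reach only later rows make up. A row lasts 1/12 s, in which the tool goes at most 41.7 mm and 7.16 degrees, less where a joint would pass 70% of its speed; a pose out of reach is approached as far as the arm can. A call with a number of a shift or a turn outside -1 to 1 is refused whole. A call with a gripper value outside its range is refused whole. The fingers move at their own pace and stop on an object; the grip force is fixed at half the most. Time passes only in rows, so rows that repeat a pose let the fingers close. It gives the time, the measured TCP pose, the force, the opening and the grip force at its end, in the units of the state.
- read_state(): the state, without advancing time (a new reading comes with each control period).
- capture(name): name is "scene" or "side" or "wrist"; returns a dict with "image" (420x560x3 uint8, red, green, blue), "vertical_fov" (degrees; the focal length in pixels is half the picture's height over the tangent of half this angle, whatever the lens; pixels are square), "cx", "cy" (the principal point, pixels), "world_from_camera" (4x4, takes a point from camera to world coordinates); the wrist camera has in their place "T_tool_cam" (4x4, takes a point from camera to tool coordinates, whose origin is the TCP and whose axes are the flange's). Camera axes: x right, y down, z forward; pixel columns grow to the right and rows downward; lengths in m; the calibration is good to about 2 mm. A picture is of the moment at which its call begins: read the wrist's pose just before it. There is no depth.
- hand_in(): hands the job in; it is judged then, once.
The state is a dict: "time_s": time; "joint_positions": joint angles; "qvel": joint speeds; "tau": joint torques, N m; "position": TCP position; "tcp_rot": TCP orientation; "force": force on the tool from outside, world axes, zero at the start; "moment": the same for the moment, N m; "opening": opening from 0.0 (shut) to 1.0 (fully open); "grasp_force": force on a finger pad.
Only numpy, scipy, OpenCV 4.12 (cv2) and the standard library are available. Lean on these libraries where they do the work, as an engineer would, in place of code of your own. Each camera call takes 0.05 s, during which the arm holds its last target. There are 200 camera calls.

TASK

Take the lantern off the safety hook in the pickup bed and stand it upright, fully home in the round charging cradle, set down softly, then let go. The hook's sprung keeper has to be pushed back with the lantern's own handle bar before the bar can come up past the nose; do it gently, never forcing the hook, keep the gripper itself off the hook stand, and leave the goods around alone.

Things in the scene. Friction and masses are not known exactly. Their poses are not given: they have to be found in the camera images.
- stand: Steel hook stand fixed to the deck. Origin on the deck below the nominal saddle middle; its x runs from the hook back to the post, y across the hook, z up. Post 26 mm square at x = +115, with bracket up to 216 mm high. From it the hook arm reaches to -x, towards the robot. Hook 16 mm wide (y -8 to +8). Figures for hook_saddle, hook_nose and hook_keeper are in this frame, mm.
- hook_saddle (a point): Nominal middle of the hook's flat saddle, z = 205, where the bar rests; front wall from x = -27 to -18. The hook with nose and keeper is clamped in a slot and truly sits up to 13 mm nearer or farther along x than these nominal points say; it is not measured, and stays put. Hook and keeper must not get more than 20 N.
- hook_nose (a point): Nominal tip of the nose that overhangs the saddle from the front wall: underside z = 220, top z = 227, reaching back to x = +15. Once the bar's centre is 235 to 255 high it is above the nose and is drawn forward (stand -x) until the lantern's body is clear of the hook, before rising: lifted over 50 mm too soon, the cap strikes the hook from below.
- hook_keeper (a point): Nominal keeper: sprung steel leaf 7 mm wide, pivot under the arm at x = 23, z = 183, upright to z = 233, front face x = 18: 3 mm from the nose. The bar pushes it back (+x) with 3.5 N at first, 6.5 N at the end, to a rigid stop after 6.5 mm at bar height. The bar passes the nose only when within about 1.5 mm of the stop, held back while it rises; past the stop force climbs steeply.
- lantern_bail (a point): Centre of the handle bar, 180 mm above the lantern's underside: level round bar, 8 mm thick, along the lantern's y, across the tops of two upright straps (20 mm in x, 4 mm thick; outer faces 54 mm apart, inner 46) that rise 85 mm from the cap. The hook stands between the straps. Grip from above across their outer faces (closing along y), just below the bar.
- lantern_mid (a point): Centre of the lantern's axis, 92 mm above its underside. Battery lantern, black base and cap, white middle, 80 mm in diameter, 95 mm tall plus the rigid steel bail, 0.3 to 0.45 kg; base edge bevelled 3 mm. z up. It hangs by its bar from the hook, in front of the keeper, underside 29 mm above the deck.
- lantern: The same lantern; origin at the centre of its underside, z up.
- cradle: Black round charging cradle fixed to the deck, 122 mm in diameter at the rim, 24 mm high, with a round tapered recess open to the top: 98 mm in diameter at the rim, 87 mm at its floor, which is 10 mm above the deck. Origin: centre of its underside, z up. The lantern stands in the recess at any yaw.
- bottle_a: Bystander: small green bottle, 54 mm in diameter, 150 mm tall, standing; origin at its underside.
- bottle_b: Bystander: same kind of bottle.
- bottle_c: Bystander: same kind of bottle.
- juice_a: Bystander: red drink box, 48 x 38 x 100 mm, standing; origin at its underside.
- juice_b: Bystander: same kind of drink box.
- bread: Bystander: round flat loaf, 110 mm in diameter, 16 mm thick, lying on the deck.
- sausage: Bystander: wrapped roll, 70 mm thick, about 220 mm long, lying on the deck.
Mind the look-alikes: they are no part of the job. Leave any blue or yellow look-alike of the lantern alone.

How it is judged (in metres and radians):
On the way:
1. the lantern's bar has come up past the hook's nose and is clear above it (z of lantern_bail in the frame of stand above 0.23 m and horizontal distance between lantern_bail and stand below 0.06 m), for 0.05 s.
At the end, for the whole second after the job is handed in: The lantern stands upright (within 0.06 rad) and at rest in the cradle's recess, its axis within 7 mm of the cradle's and its underside on the recess floor (within 4 mm), released (horizontal distance between lantern_mid and cradle below 0.007 m and z of lantern in the frame of cradle between 0.006 and 0.014 m and angle between lantern's own z axis and vertical below 0.06 rad and linear speed of lantern below 0.02 m/s and contact force between the fingers and lantern below 0.1 N); the robot touches nothing.
It fails at once if the lantern bears on the hook, its keeper or the stand with more than 20 N (contact force between lantern and stand above 20 N).
It fails at once if the robot itself presses on the hook stand or keeper with more than 3 N (contact force between any of the arm, the fingers and stand above 3 N).
It fails at once if the lantern is set down hard: more than 100 N on the cradle (contact force between lantern and cradle above 100 N).
It fails at once if the goods around are displaced by more than 30 mm (distance of any of bottle_a, bottle_b, bottle_c, juice_a, juice_b, bread, sausage from where it was at the start of the episode above 0.03 m).
It also fails if it takes over 54 s, if anything falls off the work surface, if the arm or the gripper's body presses on something with over 40 N, if the wrist force passes 120 N, or if a joint passes its speed limit or range.

## Working session

There is one attempt and no reset: what is moved stays moved. The work goes in short steps, Python scripts to look and compute and a tool call to move; the robot and the scene stay as the last step left them, time stands still between calls to the robot, and variables do not carry over. Pictures are saved under pics/ and viewed, at most 14 in all, crops included, and the job is handed in when it is done.

Besides the shell and the picture viewer there is one more tool, called after "Call:" as name([rows], argument=value, ...), one row to a line, values as JSON. step_arm: Moves the arm, as the interface text tells. Scaled input: -1 to 1 covers 0.3 m each way for a shift and 45 degrees each way for a turn. Its arguments: {"type":"object","properties":{"steps":{"type":"array"}},"required":["steps"]}

```bash
mkdir -p pics; python3 - <<'E'
from rig import *
import cv2,numpy as np,pickle
s=read_state();print(s['position'],s['tcp_rot'],s['time_s'])
d={}
for n in("scene","side","wrist"):
    c=capture(n);d[n]=c
    print(n,c['vertical_fov'],c['cx'],c['cy'],np.round(c.get('world_from_camera',c.get('T_tool_cam')),3).tolist())
pickle.dump((s,d),open('d0.pkl','wb'))
a=np.vstack([d['scene']['image'],d['side']['image']])
cv2.imwrite('pics/a.png',d['scene']['image'][:,:,::-1]);cv2.imwrite('pics/b.png',d['side']['image'][:,:,::-1])
E
```

```text
[ 0.25116793 -0.57154861  0.24654571] [[ 9.15593029e-01  4.02105853e-01 -5.36448760e-04]
 [ 4.02106043e-01 -9.15590610e-01  2.13655442e-03]
 [ 3.67953592e-04 -2.17192363e-03 -9.99997574e-01]] 0.0
scene 54.000766239396 277.6069642820314 210.89962643026934 [[0.509, 0.647, -0.568, 1.128], [0.861, -0.382, 0.336, -0.35], [0.0, -0.66, -0.751, 0.923], [0.0, 0.0, 0.0, 1.0]]
side 49.31879904863946 275.29747325783495 212.39095641641939 [[-0.976, -0.128, 0.175, 0.394], [-0.217, 0.511, -0.832, 0.871], [0.017, -0.85, -0.527, 0.704], [0.0, 0.0, 0.0, 1.0]]
wrist 60.28658158535951 279.36213268351355 208.6823563472829 [[0.0, -0.954, -0.301, 0.084], [1.0, 0.0, -0.0, -0.0], [0.0, -0.301, 0.954, -0.137], [0.0, 0.0, 0.0, 1.0]]
```

View pics/a.png

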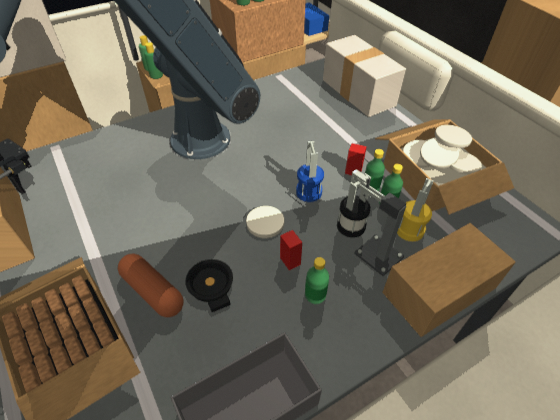

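View pics/b.png

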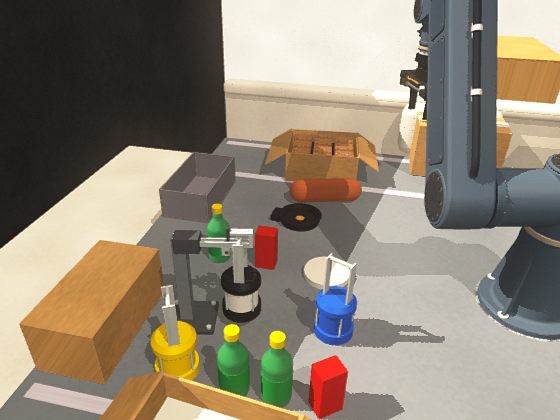

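The lantern candidates are blue at scene (310,180), yellow at (413,220), and black/white hanging on the hook at (353,210). I choose the black/white one. The cradle is the black ring at scene (210,282) and side (298,216). Next, close crops.

```bash
python3 - <<'E'
import cv2,numpy as np,pickle
s,d=pickle.load(open('d0.pkl','rb'))
A=d['scene']['image'][:,:,::-1];B=d['side']['image'][:,:,::-1]
f=lambda im,x,y,w,h,k:cv2.resize(im[y:y+h,x:x+w],None,fx=k,fy=k,interpolation=cv2.INTER_CUBIC)
L=np.hstack([f(A,330,160,80,120,5)[:600],f(B,165,220,80,120,5)]);cv2.imwrite('pics/c.png',L)
# cradle: dark mask ellipses
for n,(x,y,w,h) in dict(scene=(170,250,80,75),side=(265,195,65,40)).items():
    im=d[n]['image'][y:y+h,x:x+w].astype(int)
    m=(im.max(2)<45).astype(np.uint8)
    cs,_=cv2.findContours(m,cv2.RETR_CCOMP,cv2.CHAIN_APPROX_NONE)
    for c in cs:
        if len(c)>25: print(n,np.round(cv2.fitEllipse(c)[0]+np.array([x,y]),1),cv2.fitEllipse(c)[1:],cv2.boundingRect(c),len(c))
P=np.hstack([f(A,170,250,80,75,5),f(B,260,190,80,75,5)]);cv2.imwrite('pics/d.png',P)
E
```

```text
scene [210.2 283.1] ((44.712554931640625, 50.85212707519531), 151.42782592773438) (16, 9, 47, 53) 145
scene [209.4 281. ] ((10.146461486816406, 11.653630256652832), 74.7735595703125) (34, 26, 12, 11) 31
side [297.5 216.5] ((25.64049530029297, 47.961585998535156), 92.97410583496094) (6, 9, 50, 27) 115
side [311.2 222.3] ((4.395102024078369, 14.419854164123535), 70.91019439697266) (39, 24, 15, 8) 32
side [299.5 217.3] ((7.453649520874023, 11.1564359664917), 96.09623718261719) (29, 18, 12, 9) 26
```

View pics/c.png

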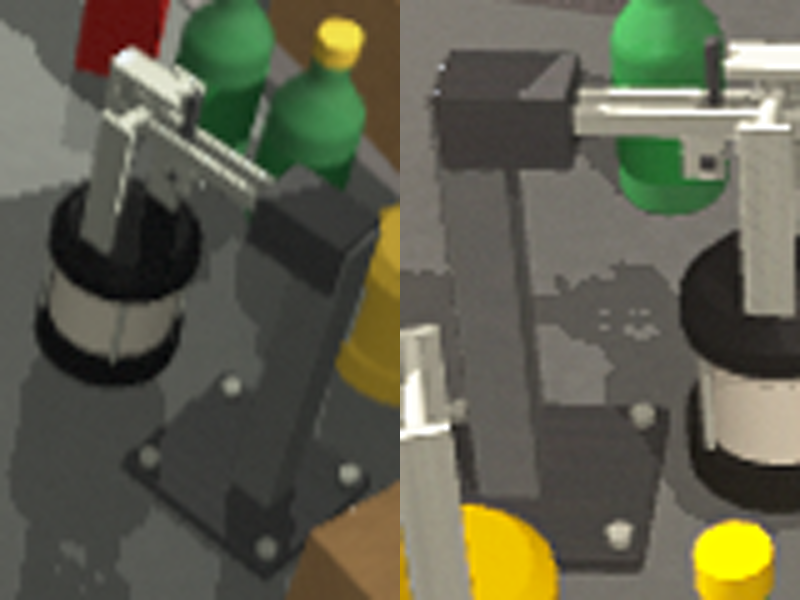

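View pics/d.png

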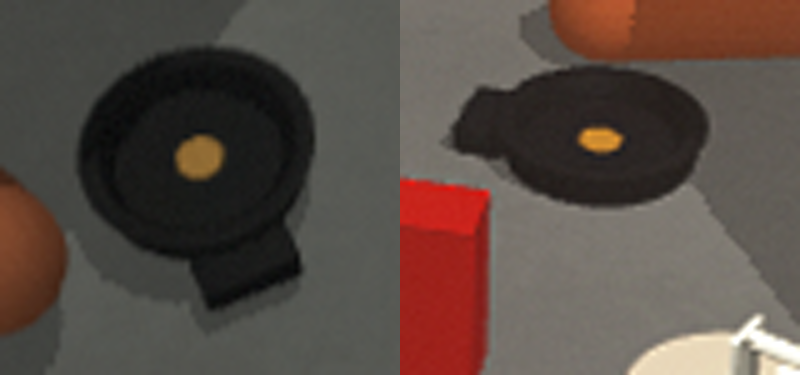

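The crops confirm the black/white lantern on the hook. The bolts of the base plate show at scene (359.6,251.4), (376.2,236.8), (399.6,254.4), (383.2,269.4). The gold contact in the cradle is at scene (209.8,281.4) and side (300,218).

```bash
cat > h.py <<'E'
import numpy as np
def ray(c,u,v,s=None):
    h=c['image'].shape[0];f=h/2/np.tan(np.radians(c['vertical_fov']/2))
    d=np.array([(u-c['cx'])/f,(v-c['cy'])/f,1.])
    if 'world_from_camera' in c: T=c['world_from_camera']
    else:
        W=np.eye(4);W[:3,:3]=s['tcp_rot'];W[:3,3]=s['position'];T=W@c['T_tool_cam']
    return T[:3,3],T[:3,:3]@d
def plane(c,u,v,z,s=None):
    o,d=ray(c,u,v,s);return o+d*(z-o[2])/d[2]
def tri(*rs):
    A=0;b=0
    for o,d in rs:
        d=d/np.linalg.norm(d);P=np.eye(3)-np.outer(d,d);A=A+P;b=b+P@o
    p=np.linalg.solve(A,b);return p,[np.linalg.norm(np.cross(p-o,d/np.linalg.norm(d))) for o,d in rs]
def project(c,P,s=None):
    h=c['image'].shape[0];f=h/2/np.tan(np.radians(c['vertical_fov']/2))
    if 'world_from_camera' in c: T=c['world_from_camera']
    else:
        W=np.eye(4);W[:3,:3]=s['tcp_rot'];W[:3,3]=s['position'];T=W@c['T_tool_cam']
    q=np.linalg.inv(T)@np.append(P,1);return np.array([c['cx']+f*q[0]/q[2],c['cy']+f*q[1]/q[2]])
E
python3 - <<'E'
import pickle;from h import *
s,d=pickle.load(open('d0.pkl','rb'));A=d['scene'];B=d['side']
np.set_printoptions(precision=4,suppress=True)
print('cradle',plane(A,209.8,281.4,.01),plane(B,300,218,.01))
b=[plane(A,*p,.008) for p in[(359.6,251.4),(376.2,236.8),(399.6,254.4),(383.2,269.4)]];b=np.array(b)
print(b);print(np.mean(b,0))
for i in range(4):
    e=b[(i+1)%4]-b[i];print(np.linalg.norm(e),np.degrees(np.arctan2(e[1],e[0])))
print(plane(B,165+(643-400)/5,220+414/5,.008),plane(B,165+(620-400)/5,220+533/5,.008))
print('cap',plane(A,355,207.6,.124),plane(B,241.5,281,.124))
# joice & other goods rough base positions
for n,u,v in(('juiceA',291,262),('bottle',317,298),('juice2',355,172),('b2',375,185),('b3',392,197),('bread',265,221),('blue',310,195),('yel',413,232),('saus',150,285)):print(n,plane(A,u,v,0.01)[:2])
E
```

```text
cradle [ 0.5556 -0.2135  0.01  ] [ 0.551  -0.2123  0.01  ]
[[0.6752 0.177  0.008 ]
 [0.659  0.2482 0.008 ]
 [0.7381 0.264  0.008 ]
 [0.7528 0.1943 0.008 ]]
[0.7063 0.2209 0.008 ]
0.07304452335281 102.77069796800741
0.0806613296216315 11.271258827076753
0.07118248461860348 -78.12605566171511
0.07952001841917865 -167.40217025082785
[0.6755 0.1707 0.008 ] [0.6616 0.2397 0.008 ]
cap [0.6156 0.1867 0.124 ] [0.5962 0.2173 0.124 ]
juiceA [ 0.6108 -0.0028]
bottle [ 0.735  -0.0038]
juice2 [0.42   0.3578]
b2 [0.4988 0.3753]
b3 [0.5653 0.3868]
bread [0.4518 0.0075]
blue [0.4315 0.1767]
yel [0.6995 0.3474]
saus [ 0.4878 -0.3491]
```

Call:
step_arm([
  [0.7,-0.6,-0.57,0,0,0.26,-1],
  [0.7,-0.6,-0.57,0,0,0.26,-1],
  [0.7,-0.6,-0.57,0,0,0.26,-1],
  [0.7,-0.6,-0.57,0,0,0.26,-1],
  [0.7,-0.6,-0.57,0,0,0.26,-1],
  [0.7,-0.6,-0.57,0,0,0.26,-1],
  [0.7,-0.6,-0.57,0,0,0.26,-1],
  [0.7,-0.6,-0.57,0,0,0.26,-1],
])

```text
time_s: 0.82
position: [0.3719, -0.3205, 0.4201]
tcp_rot: [[0.978, 0.209, 0.001], [0.209, -0.978, -0.0], [0.001, 0.0, -1.0]]
force: [-0.1, -0.0, -0.2]
opening: 1.004
grasp_force: 0.0
```

```bash
cat > go.py <<'E'
import sys;from rig import *;from h import *
np.set_printoptions(precision=4,suppress=True)
def to(x,y,z,yaw):
    s=read_state();R=s['tcp_rot'];p=s['position']
    a=np.radians(yaw);c,n=np.cos(a),np.sin(a)
    G=np.array([[c,n,0],[n,-c,0],[0,0,-1]])
    from scipy.spatial.transform import Rotation as Ro
    print('t',s['time_s'],'p',p,'F',np.array(s['force']),'shift',R.T@(np.array([x,y,z])-p)/.3,'turn',np.degrees(Ro.from_matrix(R.T@G).as_rotvec())/45)
if __name__=='__main__':to(*map(float,sys.argv[1:]))
E
python3 go.py .61 .19 .43 12
```

```text
t 0.8167 p [ 0.3719 -0.3205  0.4201] F [-0.132  -0.0102 -0.1873] shift [ 1.1316 -1.4985 -0.0324] turn [ 0.0005 -0.0012  0.0011]
```

Call:
step_arm([
  [0.56,-0.74,0,0,0,0,-1],
  [0.56,-0.74,0,0,0,0,-1],
  [0.56,-0.74,0,0,0,0,-1],
  [0.56,-0.74,0,0,0,0,-1],
  [0.56,-0.74,0,0,0,0,-1],
  [0.56,-0.74,0,0,0,0,-1],
  [0.56,-0.74,0,0,0,0,-1],
  [0.56,-0.74,0,0,0,0,-1],
])

```text
time_s: 1.48
position: [0.4905, -0.0661, 0.4183]
tcp_rot: [[0.977, 0.214, 0.001], [0.214, -0.977, 0.003], [0.001, -0.003, -1.0]]
force: [-0.5, -0.2, 0.0]
opening: 1.002
grasp_force: 0.0
```

Call:
step_arm([
  [0.54,-0.74,0,0,0,0,-1],
  [0.54,-0.74,0,0,0,0,-1],
  [0.54,-0.74,0,0,0,0,-1],
  [0.54,-0.74,0,0,0,0,-1],
  [0.54,-0.74,0,0,0,0,-1],
  [0.54,-0.74,0,0,0,0,-1],
  [0.54,-0.74,0,0,0,0,-1],
  [0.54,-0.74,0,0,0,0,-1],
])

```text
time_s: 2.15
position: [0.6029, 0.1838, 0.4172]
tcp_rot: [[0.977, 0.213, -0.0], [0.213, -0.977, 0.002], [0.0, -0.002, -1.0]]
force: [-1.2, -0.5, -0.1]
opening: 0.999
grasp_force: 0.0
```

```bash
cat > shot.py <<'E'
import sys,pickle,cv2;from rig import *
s=read_state();c=capture('wrist');pickle.dump((s,c),open(sys.argv[1]+'.pkl','wb'))
im=c['image'][:,:,::-1]
if len(sys.argv)>2:
    x,y,w,h,k=map(int,sys.argv[2:]);im=cv2.resize(im[y:y+h,x:x+w],None,fx=k,fy=k,interpolation=cv2.INTER_CUBIC)
cv2.imwrite('pics/'+sys.argv[1]+'.png',im);print(s['position'],s['qvel'])
E
python3 shot.py w1
```

```text
[0.60287865 0.18382763 0.41719126] [-3.42815701 -2.16267274  3.68405357 -3.67999274  1.1532127  -2.37776536]
```

View pics/w1.png

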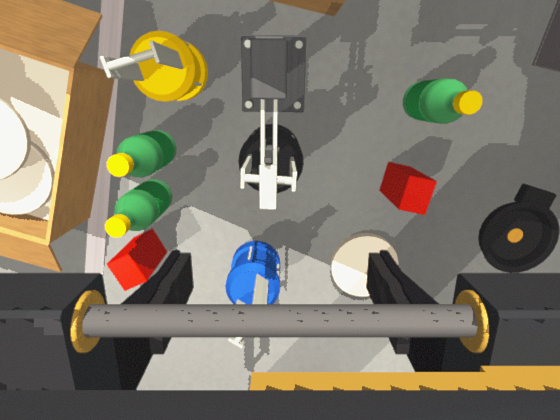

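The wrist view shows the lantern's straps at about (247,180) and (293,176), the hook nose at (268,185), and the arm running up to the post at (268,95). The cradle's contact is at (515,236). Next, an enlargement of the hook.

```bash
python3 - <<'E'
import cv2
a=cv2.imread('pics/w1.png')[30:220,225:315]
a=a[60:];cv2.imwrite('pics/w1c.png',cv2.resize(a,None,fx=4.6,fy=4.6,interpolation=cv2.INTER_CUBIC))
E
```

```text
(no output)
```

View pics/w1c.png

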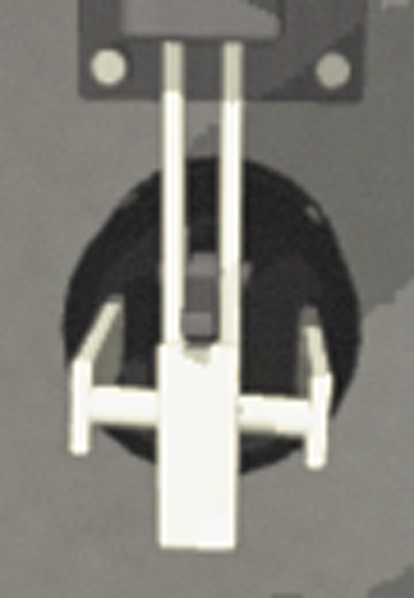

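Crop: bar end-centres at (80,405) and (317,415), nose tip edge at (200,345), nose front edge at (198,548), bolts at (108,68) and (332,70).

```bash
python3 - <<'E'
import pickle;from h import *
s,c=pickle.load(open('w1.pkl','rb'));np.set_printoptions(precision=4,suppress=True)
q=lambda x,y,z:plane(c,225+x/4.6-.4,90+y/4.6-.4,z,s)
L=q(80,405,.209);R=q(317,415,.209);print('bar',L,R,(L+R)/2,np.linalg.norm(L-R));e=L-R;print('bar yaw',np.degrees(np.arctan2(e[1],e[0]))-90)
t=q(200,345,.227);f=q(198,548,.227);print('nose',t,f,t-f,np.linalg.norm(t-f),np.degrees(np.arctan2(*(t-f)[1::-1])))
b=[q(108,68,.008),q(332,70,.008),plane(c,298,44,.008,s),plane(c,248,43.5,.008,s)]
for p in b:print(p)
b=np.array(b);e=b[0]-b[1]+b[3]-b[2];print('plate c',b.mean(0),np.degrees(np.arctan2(e[1],e[0]))-90)
x=b[3]-b[0]+b[2]-b[1];print(np.degrees(np.arctan2(x[1],x[0])))
a=np.radians(12);X=np.array([np.cos(a),np.sin(a)]);Y=np.array([-X[1],X[0]])
for n,p in dict(bar=(L+R)/2,tip=t,front=f,plate=b.mean(0)).items(): print(n,(p-(L+R)/2)[:2]@X,(p-(L+R)/2)[:2]@Y)
print('cradle',plane(c,515,236,.01,s))
E
```

```text
bar [0.6014 0.2219 0.209 ] [0.61   0.1723 0.209 ] [0.6057 0.1971 0.209 ] 0.05027295074709528
bar yaw 9.84645270350461
nose [0.6228 0.1998 0.227 ] [0.5814 0.1916 0.227 ] [0.0415 0.0082 0.    ] 0.042279191867300385 11.190791492468815
[0.6615 0.2446 0.008 ]
[0.676  0.1754 0.008 ]
[0.7552 0.1921 0.008 ]
[0.7411 0.2599 0.008 ]
plate c [0.7085 0.218  0.008 ] 11.773881545464292
11.394611320570306
bar 0.0 0.0
tip 0.017282858773900532 -0.0009490032173375981
front -0.024992116467441105 -0.00035189912595062474
plate 0.10482502290285171 -0.000902343215033155
cradle [ 0.5527 -0.2148  0.01  ]
```

Call:
step_arm([
  [0,0,0,0,0,0.015,-1],
  [0,0,0,0,0,0.015,-1],
])

```text
time_s: 2.37
position: [0.6012, 0.1784, 0.4183]
tcp_rot: [[0.981, 0.194, -0.001], [0.194, -0.981, -0.001], [-0.001, 0.001, -1.0]]
force: [0.2, -0.6, 0.3]
opening: 1.0
grasp_force: 0.0
```

```bash
python3 go.py .6057 .1971 .203 11.5
```

```text
t 2.3667 p [0.6012 0.1784 0.4183] F [ 0.2411 -0.5967  0.3492] shift [ 0.0275 -0.0587  0.7177] turn [ 0.0009  0.0015 -0.0065]
```

Call:
step_arm([
  [0.027,-0.059,0.14,0,0,0,-1],
  [0.027,-0.059,0.27,0,0,0,-1],
  [0.027,-0.059,0.4,0,0,0,-1],
  [0.027,-0.059,0.5,0,0,0,-1],
  [0.027,-0.059,0.5,0,0,0,-1],
  [0.027,-0.059,0.5,0,0,0,-1],
  [0.027,-0.059,0.5,0,0,0,-1],
])

```text
time_s: 2.95
position: [0.6077, 0.198, 0.271]
tcp_rot: [[0.981, 0.195, 0.004], [0.195, -0.981, 0.0], [0.004, 0.0, -1.0]]
force: [-0.3, 0.3, 0.7]
opening: 1.002
grasp_force: 0.0
```

```bash
python3 go.py .6057 .1971 .203 11.5; python3 shot.py w2
```

```text
t 2.95 p [0.6077 0.198  0.271 ] F [-0.3481  0.3261  0.6929] shift [-0.0079  0.0017  0.2268] turn [ 0.0004 -0.0053 -0.0056]
[0.60765296 0.19804551 0.27104246] [ 0.48669049 -1.34315512 -1.66505622  0.00734207 -0.3144726  -0.0315444 ]
```

View pics/w2.png

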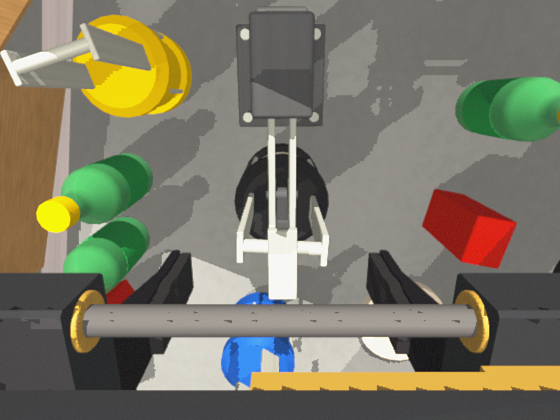

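The straps' tops show at (240,247) and (324,250), centred under the jaws. Nose tip about (283,229), front edge about (283,298).

```bash
python3 - <<'E'
import pickle;from h import *
s,c=pickle.load(open('w2.pkl','rb'));np.set_printoptions(precision=4,suppress=True)
L=plane(c,240.2,247.2,.209,s);R=plane(c,324,250.5,.209,s);print((L+R)/2,np.linalg.norm(L-R));e=L-R;print(np.degrees(np.arctan2(e[1],e[0]))-90)
for v in(229,298):print(plane(c,283,v,.227,s))
im=c['image'].astype(int)
for u in(255,310):print(u,im[236:260,u].sum(1)//3)
print(im[222:236,278:289].sum(2)//3)
E
```

```text
[0.6042 0.1963 0.209 ] 0.0501426093910351
8.807659584410814
[0.6232 0.1998 0.227 ]
[0.5822 0.1915 0.227 ]
255 [ 40  40 104 220 239 244 246 247 247 247 247 246 246 244 239 221 170 141
 137 137 138 135 138 140]
310 [ 98 133 140 141 141 183 232 243 245 246 246 247 247 247 246 245 241 228
 185 147 138 135 138 137]
[[118 120 117 119 117 116 117 119 117 116 111]
 [114 116 115 113 115 114 114 117 115 112 112]
 [114 111 112 112 112 112 112 111 114 113 111]
 [112 112 113 110 112 112 110 108 113 111 111]
 [110 110 110 109 112 110 110 110 110 111 106]
 [108 109 108 108 106 107 109 109 110 109 107]
 [ 94  93  94  91  92  89  91  94  91  92 129]
 [108 110 110 110 114 114 110 110 107 114 157]
 [125 129 128 129 129 131 130 128 129 165 238]
 [149 153 152 149 149 149 152 152 153 199 248]
 [160 160 160 160 159 160 159 164 184 237 243]
 [163 160 162 160 163 162 165 165 194 241 240]
 [180 168 158 161 161 162 163 165 192 241 240]
 [237 230 179 169 167 160 161 165 192 240 240]]
```

Call:
step_arm([
  [-0.011,0.003,0.1,0,0,0.02,-1],
  [-0.011,0.003,0.18,0,0,0.02,-1],
  [-0.011,0.003,0.226,0,0,0.02,-1],
  [-0.011,0.003,0.226,0,0,0.02,-1],
  [-0.011,0.003,0.226,0,0,0.02,-1],
])

```text
time_s: 3.42
position: [0.6043, 0.1974, 0.2027]
tcp_rot: [[0.984, 0.181, 0.003], [0.181, -0.984, 0.0], [0.003, 0.0, -1.0]]
force: [0.2, 0.2, 0.5]
opening: 1.002
grasp_force: 0.0
```

```bash
python3 go.py .6045 .1965 .203 10.5
```

```text
t 3.4167 p [0.6043 0.1974 0.2027] F [0.1943 0.1822 0.5052] shift [ 0.0001  0.0031 -0.001 ] turn [ 0.0002 -0.0041 -0.0018]
```

Call:
step_arm([
  [0,0.003,0,0,0,0,0],
  [0,0.003,0,0,0,0,0.3],
  [0,0.003,0,0,0,0,1],
  [0,0.003,0,0,0,0,1],
  [0,0.003,0,0,0,0,1],
  [0,0.003,0,0,0,0,1],
  [0,0.003,0,0,0,0,1],
  [0,0.003,0,0,0,0,1],
])

```text
time_s: 4.08
position: [0.6034, 0.1964, 0.2011]
tcp_rot: [[0.983, 0.181, 0.001], [0.181, -0.983, -0.0], [0.001, 0.0, -1.0]]
force: [-0.3, -1.3, 2.1]
opening: 0.614
grasp_force: 29.8
```

Call:
step_arm([
  [0,0,-0.005,0,0,-0.01,1],
  [0,0,-0.01,0,0,-0.02,1],
  [0,0,-0.013,0,0,-0.02,1],
  [0,0,-0.013,0,0,-0.02,1],
  [0,0,-0.013,0,0,-0.02,1],
  [0,0,-0.013,0,0,-0.02,1],
])

```text
time_s: 4.58
position: [0.6029, 0.1965, 0.2043]
tcp_rot: [[0.98, 0.197, -0.001], [0.197, -0.98, -0.0], [-0.001, -0.0, -1.0]]
force: [-0.7, 1.0, -4.0]
opening: 0.62
grasp_force: 29.8
```

```bash
python3 go.py .6043 .1965 .206 11.5
```

```text
t 4.5833 p [0.6029 0.1965 0.2043] F [-0.6745  0.9955 -4.0333] shift [ 0.0044  0.0009 -0.0057] turn [-0.0001  0.001  -0.0036]
```

Call:
step_arm([
  [0.015,0,0,0,0,0,1],
  [0.03,0,0,0,0,0,1],
  [0.04,0,0,0,0,0,1],
  [0.04,0,0,0,0,0,1],
  [0.04,0,0,0,0,0,1],
  [0.04,0,0,0,0,0,1],
])

```text
time_s: 5.08
position: [0.6148, 0.1989, 0.2045]
tcp_rot: [[0.98, 0.197, -0.001], [0.197, -0.98, -0.0], [-0.001, -0.0, -1.0]]
force: [0.1, 0.5, -3.7]
opening: 0.62
grasp_force: 29.9
```

Call:
step_arm([
  [0.005,0,0,0,0,0,1],
  [0.01,0,0,0,0,0,1],
  [0.013,0,0,0,0,0,1],
  [0.013,0,0,0,0,0,1],
  [0.013,0,0,0,0,0,1],
])

```text
time_s: 5.5
position: [0.6188, 0.1996, 0.2047]
tcp_rot: [[0.981, 0.196, 0.0], [0.196, -0.981, 0.0], [0.0, -0.0, -1.0]]
force: [-0.1, 0.6, -3.0]
opening: 0.62
grasp_force: 29.9
```

Call:
step_arm([
  [0.004,0,0,0,0,0,1],
  [0.007,0,0,0,0,0,1],
  [0.007,0,0,0,0,0,1],
  [0.007,0,0,0,0,0,1],
])

```text
time_s: 5.83
position: [0.6198, 0.1999, 0.2045]
tcp_rot: [[0.98, 0.197, -0.002], [0.197, -0.98, -0.0], [-0.002, -0.0, -1.0]]
force: [-2.6, -1.1, -1.8]
opening: 0.617
grasp_force: 29.9
```

Call:
step_arm([
  [0.004,0,0,0,0,0,1],
  [0.007,0,0,0,0,0,1],
  [0.007,0,0,0,0,0,1],
  [0.007,0,0,0,0,0,1],
])

```text
time_s: 6.17
position: [0.6226, 0.2005, 0.2047]
tcp_rot: [[0.98, 0.197, -0.001], [0.197, -0.98, -0.0], [-0.001, -0.0, -1.0]]
force: [-4.6, -1.0, -1.1]
opening: 0.617
grasp_force: 29.9
```

Call:
step_arm([
  [0.004,0,0,0,0,0,1],
  [0.007,0,0,0,0,0,1],
  [0.007,0,0,0,0,0,1],
  [0.007,0,0,0,0,0,1],
])

```text
time_s: 6.5
position: [0.625, 0.201, 0.2048]
tcp_rot: [[0.98, 0.197, -0.0], [0.197, -0.98, 0.0], [-0.0, -0.0, -1.0]]
force: [-5.5, -1.0, 0.7]
opening: 0.619
grasp_force: 29.9
```

```bash
python3 go.py .6043 .1965 .206 11.5;python3 shot.py w3 220 190 120 90 6; python3 -c "
from rig import *
s=read_state();print(s['moment'],s['force'])"
```

```text
t 6.5 p [0.625  0.201  0.2048] F [-5.4633 -1.0085  0.6737] shift [-0.0704  0.001  -0.0042] turn [-0.0002  0.     -0.0036]
[0.62495636 0.20095932 0.20475039] [-0.02462862  0.06062872 -0.00268623  0.00506172 -0.06784731 -0.08822089]
[-0.09337788  0.68998834 -0.02763351] [-5.61648032 -0.41070573  0.86340676]
```

View pics/w3.png

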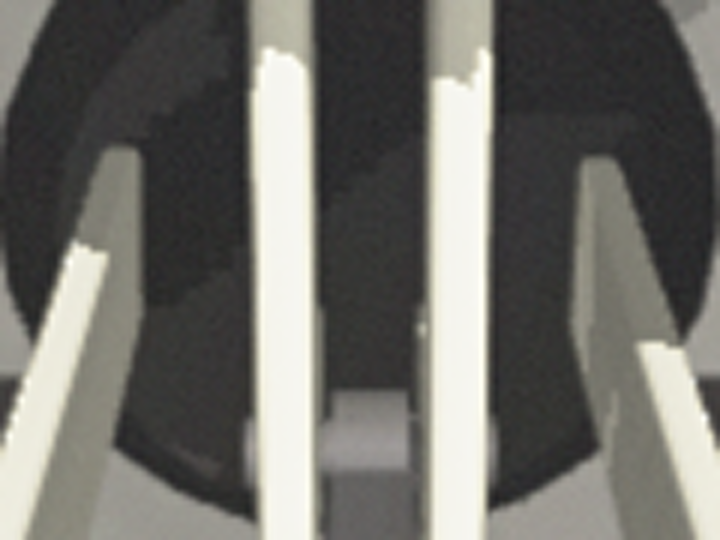

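Call:
step_arm([
  [0.003,0,0,0,0,0,1],
  [0.003,0,0,0,0,0,1],
  [0.003,0,0,0,0,0,1],
  [0.003,0,0,0,0,0,1],
])

```text
time_s: 6.88
position: [0.6257, 0.2011, 0.2047]
tcp_rot: [[0.98, 0.197, -0.0], [0.197, -0.98, 0.0], [-0.0, -0.0, -1.0]]
force: [-4.9, -2.0, 0.9]
opening: 0.619
grasp_force: 29.9
```

Call:
step_arm([
  [0.003,0,0,0,0,0,1],
  [0.003,0,0,0,0,0,1],
  [0.003,0,0,0,0,0,1],
  [0.003,0,0,0,0,0,1],
])

```text
time_s: 7.22
position: [0.6265, 0.2012, 0.2047]
tcp_rot: [[0.98, 0.197, -0.001], [0.197, -0.98, -0.0], [-0.001, -0.0, -1.0]]
force: [-5.3, -0.5, 0.5]
opening: 0.617
grasp_force: 29.9
```

Call:
step_arm([
  [0.003,0,0,0,0,0,1],
  [0.003,0,0,0,0,0,1],
  [0.003,0,0,0,0,0,1],
  [0.003,0,0,0,0,0,1],
])

```text
time_s: 7.55
position: [0.6269, 0.2013, 0.2046]
tcp_rot: [[0.98, 0.197, -0.002], [0.197, -0.98, -0.0], [-0.002, -0.0, -1.0]]
force: [-6.1, -2.1, 1.5]
opening: 0.615
grasp_force: 29.9
```

Call:
step_arm([
  [0.003,0,0,0,0,0,1],
  [0.003,0,0,0,0,0,1],
  [0.003,0,0,0,0,0,1],
  [0.003,0,0,0,0,0,1],
])

```text
time_s: 7.88
position: [0.627, 0.2014, 0.2046]
tcp_rot: [[0.98, 0.197, -0.003], [0.197, -0.98, -0.001], [-0.004, -0.0, -1.0]]
force: [-8.2, -1.7, 2.5]
opening: 0.621
grasp_force: 29.9
```

Call:
step_arm([
  [0,0,-0.005,0,0,0,1],
  [0,0,-0.01,0,0,0,1],
  [0,0,-0.013,0,0,0,1],
  [0,0,-0.013,0,0,0,1],
])

```text
time_s: 8.22
position: [0.6271, 0.2014, 0.2071]
tcp_rot: [[0.98, 0.197, -0.004], [0.197, -0.98, -0.001], [-0.004, -0.0, -1.0]]
force: [-5.5, -0.9, -2.6]
opening: 0.617
grasp_force: 29.8
```

Call:
step_arm([
  [0,0,-0.005,0,0,0,1],
  [0,0,-0.01,0,0,0,1],
  [0,0,-0.013,0,0,0,1],
  [0,0,-0.013,0,0,0,1],
])

```text
time_s: 8.55
position: [0.628, 0.2015, 0.2117]
tcp_rot: [[0.98, 0.197, -0.002], [0.197, -0.98, -0.0], [-0.002, -0.0, -1.0]]
force: [-4.1, -1.0, -4.1]
opening: 0.613
grasp_force: 29.8
```

Call:
step_arm([
  [0,0,-0.006,0,0,0,1],
  [0,0,-0.012,0,0,0,1],
  [0,0,-0.018,0,0,0,1],
  [0,0,-0.018,0,0,0,1],
])

```text
time_s: 8.88
position: [0.6292, 0.2017, 0.2187]
tcp_rot: [[0.98, 0.197, 0.002], [0.197, -0.98, 0.0], [0.002, 0.0, -1.0]]
force: [-4.1, -0.3, -3.3]
opening: 0.618
grasp_force: 29.9
```

Call:
step_arm([
  [0,0,-0.006,0,0,0,1],
  [0,0,-0.012,0,0,0,1],
  [0,0,-0.018,0,0,0,1],
  [0,0,-0.018,0,0,0,1],
])

```text
time_s: 9.22
position: [0.6292, 0.2017, 0.2241]
tcp_rot: [[0.981, 0.196, 0.002], [0.196, -0.981, 0.0], [0.002, 0.0, -1.0]]
force: [-2.7, 0.2, -3.6]
opening: 0.616
grasp_force: 29.9
```

Call:
step_arm([
  [0,0,-0.012,0,0,0,1],
  [0,0,-0.024,0,0,0,1],
  [0,0,-0.038,0,0,0,1],
  [0,0,-0.038,0,0,0,1],
  [0,0,-0.038,0,0,0,1],
])

```text
time_s: 9.63
position: [0.6299, 0.2017, 0.2359]
tcp_rot: [[0.981, 0.196, 0.004], [0.196, -0.981, 0.001], [0.004, 0.0, -1.0]]
force: [0.2, 0.1, -4.0]
opening: 0.62
grasp_force: 29.9
```

```bash
python3 go.py .6043 .1965 .206 11.5;python3 - <<'E'
from rig import *
import cv2,numpy as np
A=capture('side')['image'][190:340,150:300,::-1];W=capture('wrist')['image'][130:280,200:350,::-1]
f=lambda a:cv2.resize(a,(400,400),interpolation=cv2.INTER_CUBIC)
cv2.imwrite('pics/m.png',np.hstack([f(A),f(W)]))
E
```

```text
t 9.6333 p [0.6299 0.2017 0.2359] F [ 0.2209  0.142  -4.0088] shift [-0.0877  0.0003  0.0994] turn [ 0.0003 -0.0053 -0.0038]
```

View pics/m.png

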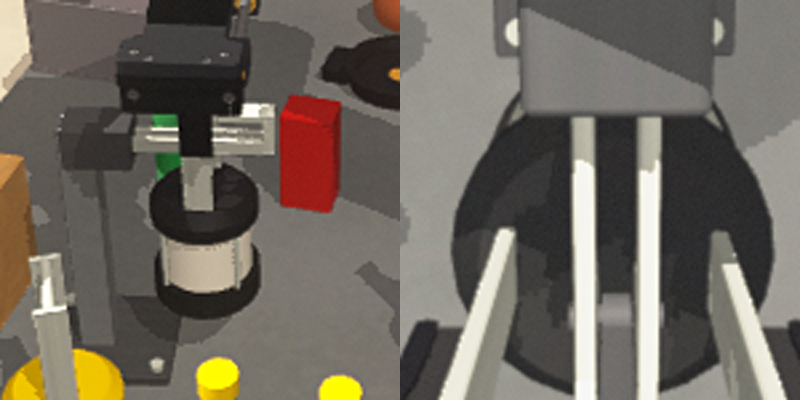

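The bar is above the nose with no contact force. Now drawing it forward.

Call:
step_arm([
  [-0.03,0,0,0,0,0,1],
  [-0.07,0,0,0,0,0,1],
  [-0.11,0,0,0,0,0,1],
  [-0.15,0,0,0,0,0,1],
  [-0.19,0,0,0,0,0,1],
  [-0.235,0,0,0,0,0,1],
  [-0.235,0,0,0,0,0,1],
  [-0.235,0,0,0,0,0,1],
])

```text
time_s: 10.4
position: [0.5587, 0.1877, 0.2348]
tcp_rot: [[0.98, 0.197, 0.0], [0.197, -0.98, 0.0], [0.0, -0.0, -1.0]]
force: [0.6, -0.5, -3.2]
opening: 0.619
grasp_force: 29.9
```

Call:
step_arm([
  [-0.03,0.03,0,0,0,0,1],
  [-0.07,0.07,0,0,0,0,1],
  [-0.11,0.11,0,0,0,0,1],
  [-0.14,0.15,0,0,0,0,1],
  [-0.14,0.15,-0.08,0,0,0,1],
  [-0.14,0.15,-0.16,0,0,0,1],
  [-0.14,0.15,-0.24,0,0,0,1],
  [-0.14,0.15,-0.3,0,0,0,1],
])

```text
time_s: 11.07
position: [0.5286, 0.1349, 0.3269]
tcp_rot: [[0.981, 0.196, 0.004], [0.196, -0.981, 0.0], [0.004, 0.001, -1.0]]
force: [-0.1, 1.1, -3.4]
opening: 0.616
grasp_force: 29.9
```

```bash
python3 go.py .5525 -.2135 .33 11.5
```

```text
t 11.0667 p [0.5286 0.1349 0.3269] F [-0.1225  1.0741 -3.4344] shift [-0.1492  1.1544 -0.0102] turn [ 0.0007 -0.0052 -0.0046]
```

Call:
step_arm([
  [-0.02,0.07,-0.02,0,0,0,1],
  [-0.03,0.15,-0.02,0,0,0,1],
  [-0.04,0.23,-0.02,0,0,0,1],
  [-0.05,0.31,-0.02,0,0,0,1],
  [-0.06,0.39,-0.02,0,0,0,1],
  [-0.07,0.47,-0.02,0,0,0,1],
  [-0.075,0.54,-0.02,0,0,0,1],
  [-0.075,0.58,-0.02,0,0,0,1],
])

```text
time_s: 11.73
position: [0.54, -0.0426, 0.3309]
tcp_rot: [[0.981, 0.194, 0.002], [0.194, -0.981, -0.002], [0.001, 0.002, -1.0]]
force: [0.4, 0.5, -3.0]
opening: 0.622
grasp_force: 29.9
```

Call:
step_arm([
  [-0.01,0.07,0,0,0,0,1],
  [-0.02,0.15,0,0,0,0,1],
  [-0.03,0.23,0,0,0,0,1],
  [-0.04,0.31,0,0,0,0,1],
  [-0.05,0.39,0,0,0,0,1],
  [-0.06,0.47,0,0,0,0,1],
  [-0.075,0.53,0,0,0,0,1],
  [-0.075,0.56,0,0,0,0,1],
])

```text
time_s: 12.4
position: [0.5503, -0.2116, 0.3305]
tcp_rot: [[0.981, 0.194, 0.0], [0.194, -0.981, -0.001], [0.0, 0.001, -1.0]]
force: [1.3, 0.3, -3.3]
opening: 0.618
grasp_force: 29.9
```

Call:
step_arm([
  [0,0,0,0,0,0,1],
  [0,0,0,0,0,0,1],
  [0,0,0,0,0,0,1],
])

```text
time_s: 12.65
position: [0.55, -0.2074, 0.3305]
tcp_rot: [[0.98, 0.197, -0.001], [0.197, -0.98, 0.002], [-0.0, -0.002, -1.0]]
force: [-0.2, 0.8, -2.9]
opening: 0.619
grasp_force: 29.9
```

```bash
python3 go.py .553 -.2135 .26 11.5; python3 - <<'E'
from rig import *
import cv2,numpy as np,pickle
s=read_state();d={n:capture(n) for n in('scene','side','wrist')};pickle.dump((s,d),open('d1.pkl','wb'))
f=lambda n,x,y,w,h:cv2.resize(d[n]['image'][y:y+h,x:x+w,::-1],(400,600),interpolation=cv2.INTER_CUBIC)
cv2.imwrite('pics/n.png',np.hstack([f('scene',160,180,100,150),f('side',255,110,90,135)]))
E
```

```text
t 12.65 p [ 0.55   -0.2074  0.3305] F [-0.1775  0.7561 -2.8624] shift [0.0058 0.0223 0.2349] turn [-0.0021  0.0003 -0.0025]
```

View pics/n.png

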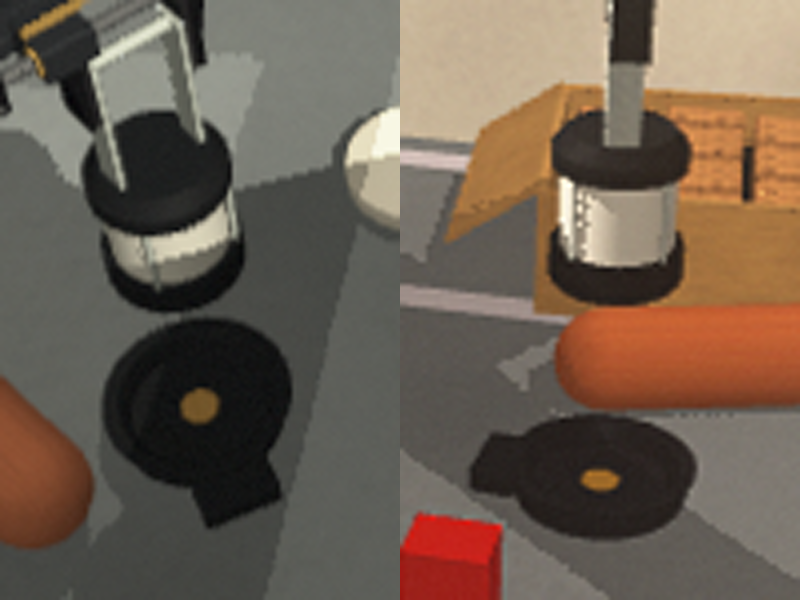

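The lantern hangs upright over the cradle. In the crop, its base centre is at scene (173,258) and side (617,255), and its cap centre at scene (157.5,172) and side (621.5,150). The gold contact is at scene (199,405) and side (600,479).

```bash
python3 - <<'E'
import pickle;from h import *
from scipy.optimize import fsolve
np.set_printoptions(precision=4,suppress=True)
s,d=pickle.load(open('d1.pkl','rb'));A=d['scene'];B=d['side']
def sol(ua,ub,z): return fsolve(lambda p:[project(A,[*p,z])[0]-ua,project(B,[*p,z])[0]-ub],[.55,-.2])
print('tcp',s['position'])
print('base',sol(160+173/4,255+217/4.444,.1685)); print('cap',sol(160+157.5/4,255+221.5/4.444,.245))
print('cradle u',sol(209.75,300,.01))
print('cradle tri',tri(ray(A,209.75,281.25),ray(B,300,217.8)))
for z,n in((.1685,'base'),(.245,'cap')):print(n,project(A,[*s['position'][:2],z]),project(B,[*s['position'][:2],z]))
E
```

```text
tcp [ 0.55   -0.2074  0.3305]
base [ 0.5467 -0.2046]
cap [ 0.5477 -0.2029]
cradle u [ 0.5508 -0.2115]
cradle tri (array([ 0.5526, -0.2138,  0.0086]), [np.float64(0.0015627079097149386), np.float64(0.0015627079097147215)])
base [202.7167 241.5679] [302.769  168.3149]
cap [197.8727 220.0487] [304.23   141.2866]
```

Call:
step_arm([
  [0.007,0.025,0.08,0,0,0,1],
  [0.007,0.025,0.16,0,0,0,1],
  [0.007,0.025,0.24,0,0,0,1],
  [0.007,0.025,0.32,0,0,0,1],
  [0.007,0.025,0.37,0,0,0,1],
  [0.007,0.025,0.39,0,0,0,1],
  [0.007,0.025,0.39,0,0,0,1],
  [0.007,0.025,0.39,0,0,0,1],
])

```text
time_s: 13.47
position: [0.5543, -0.2156, 0.2143]
tcp_rot: [[0.98, 0.197, 0.001], [0.197, -0.98, -0.0], [0.001, 0.001, -1.0]]
force: [0.0, -0.5, -3.6]
opening: 0.617
grasp_force: 29.9
```

```bash
python3 go.py .553 -.2135 .26 11.5; python3 - <<'E'
from rig import *
import cv2,numpy as np,pickle
s=read_state();d={n:capture(n) for n in('scene','side','wrist')};pickle.dump((s,d),open('d2.pkl','wb'))
f=lambda n,x,y,w,h:cv2.resize(d[n]['image'][y:y+h,x:x+w,::-1],(400,600),interpolation=cv2.INTER_CUBIC)
cv2.imwrite('pics/o.png',np.hstack([f('scene',160,210,80,120),f('side',260,130,80,120)]))
E
```

```text
t 13.4667 p [ 0.5543 -0.2156  0.2143] F [ 0.0407 -0.5466 -3.572 ] shift [-0.0027 -0.0076 -0.1524] turn [ 0.0009 -0.0012 -0.0029]
```

View pics/o.png

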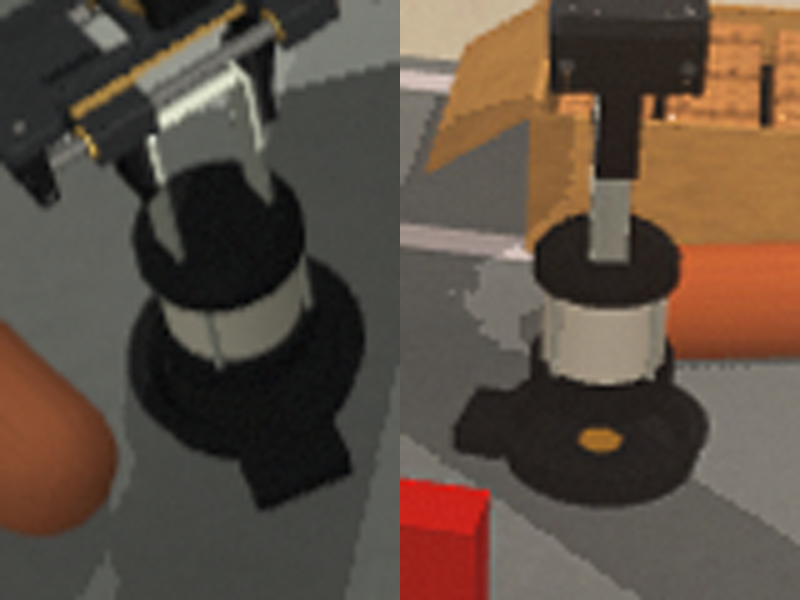

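Side view: cap centred at 608, white middle at 604, cradle contact at 600. Scene view: cap 220, white 237, rim 247.5.

```bash
python3 - <<'E'
import pickle;from h import *
from scipy.optimize import fsolve
np.set_printoptions(precision=4,suppress=True)
s,d=pickle.load(open('d2.pkl','rb'));A=d['scene'];B=d['side']
def sol(ua,ub,z): return fsolve(lambda p:[project(A,[*p,z])[0]-ua,project(B,[*p,z])[0]-ub],[.55,-.2])
print(s['position'],'cap',sol(204,301.6,.129),'white',sol(207.4,300.8,.09),'cradle',sol(209.6,300,.01))
E
```

```text
[ 0.5543 -0.2156  0.2143] cap [ 0.5518 -0.2107] white [ 0.5516 -0.2073] cradle [ 0.5509 -0.212 ]
```

Call:
step_arm([
  [-0.002,0,0.02,0,0,0,1],
  [-0.002,0,0.04,0,0,0,1],
  [-0.002,0,0.06,0,0,0,1],
  [-0.002,0,0.075,0,0,0,1],
  [-0.002,0,0.085,0,0,0,1],
  [-0.002,0,0.085,0,0,0,1],
  [-0.002,0,0.085,0,0,0,1],
])

```text
time_s: 14.2
position: [0.5529, -0.2158, 0.1877]
tcp_rot: [[0.981, 0.196, -0.001], [0.196, -0.981, 0.0], [-0.001, -0.001, -1.0]]
force: [-0.6, -0.6, -3.2]
opening: 0.619
grasp_force: 29.9
```

Call:
step_arm([
  [0,0,0.005,0,0,0,1],
  [0,0,0.01,0,0,0,1],
  [0,0,0.015,0,0,0,1],
  [0,0,0.015,0,0,0,1],
  [0,0,0.015,0,0,0,1],
])

```text
time_s: 14.62
position: [0.553, -0.2159, 0.1836]
tcp_rot: [[0.98, 0.197, -0.0], [0.197, -0.98, 0.0], [-0.0, -0.0, -1.0]]
force: [-0.6, -0.6, -3.5]
opening: 0.619
grasp_force: 29.9
```

Call:
step_arm([
  [0,0,0.003,0,0,0,1],
  [0,0,0.006,0,0,0,1],
  [0,0,0.006,0,0,0,1],
  [0,0,0.006,0,0,0,1],
])

```text
time_s: 14.95
position: [0.5532, -0.216, 0.1825]
tcp_rot: [[0.98, 0.197, 0.001], [0.197, -0.98, -0.0], [0.0, 0.001, -1.0]]
force: [-2.0, -0.5, 2.1]
opening: 0.621
grasp_force: 29.9
```

Call:
step_arm([
  [0,0,0.003,0,0,0,1],
  [0,0,0.005,0,0,0,1],
  [0,0,0.005,0,0,0,1],
  [0,0,0.005,0,0,0,1],
])

```text
time_s: 15.28
position: [0.5532, -0.216, 0.1825]
tcp_rot: [[0.98, 0.197, 0.001], [0.197, -0.98, -0.001], [0.001, 0.001, -1.0]]
force: [-3.8, 1.1, 9.6]
opening: 0.616
grasp_force: 29.9
```

Seated: contact came at the predicted height. Easing off, then opening.

Call:
step_arm([
  [0,0,-0.004,0,0,0,1],
  [0,0,-0.004,0,0,0,1],
  [0,0,-0.004,0,0,0,0.1],
  [0,0,-0.004,0,0,0,-0.3],
  [0,0,-0.004,0,0,0,-1],
  [0,0,-0.004,0,0,0,-1],
  [0,0,-0.004,0,0,0,-1],
  [0,0,-0.004,0,0,0,-1],
])

```text
time_s: 15.95
position: [0.5531, -0.2159, 0.1812]
tcp_rot: [[0.981, 0.197, -0.0], [0.197, -0.981, 0.0], [-0.0, -0.0, -1.0]]
force: [0.0, -0.0, 0.3]
opening: 0.867
grasp_force: 0.0
```

Call:
step_arm([
  [0,0,-0.03,0,0,0,-1],
  [0,0,-0.1,0,0,0,-1],
  [0,0,-0.2,0,0,0,-1],
  [0,0,-0.3,0,0,0,-1],
  [0,0,-0.4,0,0,0,-1],
  [0,0,-0.45,0,0,0,-1],
  [0,0,-0.45,0,0,0,-1],
  [0,0,-0.45,0,0,0,-1],
])

```text
time_s: 16.62
position: [0.5533, -0.216, 0.3177]
tcp_rot: [[0.98, 0.197, 0.002], [0.197, -0.98, -0.001], [0.002, 0.002, -1.0]]
force: [-0.4, -0.1, -0.6]
opening: 1.001
grasp_force: 0.0
```

```bash
python3 - <<'E'
from rig import *
import cv2,numpy as np,pickle
s=read_state();d={n:capture(n) for n in('scene','side','wrist')};pickle.dump((s,d),open('d3.pkl','wb'))
f=lambda n,x,y,w,h:cv2.resize(d[n]['image'][y:y+h,x:x+w,::-1],(400,600),interpolation=cv2.INTER_CUBIC)
cv2.imwrite('pics/p.png',np.hstack([f('scene',160,210,80,120),f('side',260,130,80,120)]))
E
```

```text
(no output)
```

View pics/p.png

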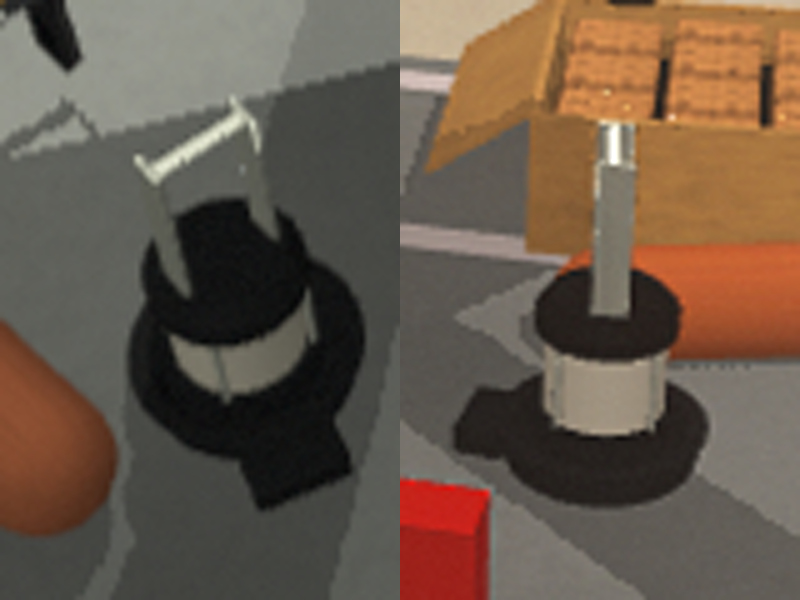

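The lantern stands upright in the recess, released. One check of bar height and position.

```bash
python3 - <<'E'
import pickle;from h import *
from scipy.optimize import fsolve
s,d=pickle.load(open('d3.pkl','rb'));A=d['scene'];B=d['side']
p,e=tri(ray(A,160+195.5/5,210+141/5),ray(B,260+216/5,130+143/5));print(p,e)
sol=lambda ua,ub,z:fsolve(lambda p:[project(A,[*p,z])[0]-ua,project(B,[*p,z])[0]-ub],[.55,-.2])
print('cap',sol(160+225/5,260+208/5,.097),'white',sol(160+244/5,260+204.5/5,.058),'bar',sol(199.1,303.1,.19))
E
```

```text
[ 0.55286009 -0.21537227  0.19159003] [np.float64(0.001751362344628872), np.float64(0.001751362344628917)]
cap [ 0.55054346 -0.21220234] white [ 0.54977127 -0.2071661 ] bar [ 0.55124904 -0.21356226]
```

```bash
python3 -c "
from rig import *
print(hand_in())"
```

```text
the job is handed in; nothing more can be done
None
```

The lantern is off the hook and standing upright in the charging cradle, released, and the job was handed in at about 17 s of the 54 s allowed. The wrist sensor peaked around 8 N at the keeper and 10 N at set-down. My final check put the bar within about 2 mm of where it should be over the cradle. The judging result was not shown.

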